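# Set the skiving machine four clicks finer and bring the sole up

## Task

Set up the skiving machine for the sole that lies on its feed table: with a fingertip against the upright peg, turn the dial exactly four clicks clockwise (seen from above) from where it stands, then push the lock lever over until its tooth is fully in between the dial's pins, and then push the sole along the table by the back of its heel lift until its toe touches the gauge bar. Push gently with the fingertips only: pick up nothing, keep the sole flat on the table, and leave the other things on the bench where they are.

Things in the scene. Friction and masses are not known exactly. Their poses are not given: they have to be found in the camera images.
- skiver: Grey bench skiving machine, too heavy to move; bed 150 x 375 mm. Origin on the bench straight below the dial's axis; z up, +y along the feed table away from the head, -x to the operator's side. The head's top plate is 100 mm above the bench (x -75 to 90, y -64 to 60 mm); on it a spring housing, 22 mm high, at x 65 to 95 mm. A hand crank stands out to x = 130 mm, y 28 to 82 mm, below 50 mm.
- dial (a joint): Dial angle, rad, growing clockwise seen from above; at 0 the peg lies in the machine's +y from the axis. A level wheel, 88 mm across, with 16 pins: a spring roller drops between two at each click, every 0.3927 rad (four are a quarter turn). Starts at click 0, 1, 2 or 3; stops below 0 and above 11. About 6 N at the peg starts a click; past half way it jumps on, before that it drops back.
- dial_axis (a point): Point on the dial's vertical axis at the height of the dial's flat upper face (123 mm above the bench). The face is 73 mm across; a 24 mm wide nut at its middle stands 5 mm proud.
- dial_peg (a point): Foot of the dial's black upright finger peg, on the dial's face: the peg is 14 mm in diameter, rises 34 mm above this point and stands 30 mm off the dial's axis. It turns with the dial.
- lock_lever (a joint): Angle of the lock lever in rad: 0 to 0.1 free (as it starts), 0.55 at its stop with the tooth fully between two pins, which blocks the dial. It grows clockwise seen from above: the knob moves to the machine's +y. It stays where it is left (friction, 1 to 2 N at the knob) and goes in only while the dial rests at a click.
- lever_pivot (a point): Pivot axis of the lock lever, at the near right corner of the head's top plate, 104 mm above the bench.
- lever_knob (a point): Top centre of the lever's black upright knob, 148 mm above the bench: a post 15 mm in diameter and 44 mm high, 56 mm from the pivot, standing out over the front edge of the top plate. The lever's flat arm below it is 10 mm wide, its top 111 mm above the bench.
- gauge_face (a point): Middle of the gauge bar's upright face at the height of the feed table's top (34 mm above the bench): 96 mm wide, looking to the machine's +y, 70 mm from the dial's axis. The toe must come against it. The gap under the bar is at most 2.4 mm, less than the sole's thickness; each click lowers the bar 0.15 mm.
- sole: Brown rubber sole with black heel lift, loose on the feed table (y 62 to 300 mm of the machine) between two guides 8 mm high and 90 mm apart, toe to the gauge bar; 80 x 256 mm, 4 mm thick, about 90 g. Origin under its middle; +y to the heel, z up. The heel lift's top is 14 mm above the table; it spans x -10 to 40, y 66 to 120 mm.
- toe (a point): Tip of the toe, underside of the sole, 128 mm from its middle. It starts 35 to 65 mm from the gauge bar.
- heel_back (a point): Top edge of the back face of the heel lift, at the middle of its width: 120 mm behind the sole's middle, 14 mm above the table. 8 mm of the 4 mm thin sole reach out behind it.
- pliers: Lasting pliers with red handles, 79 x 190 x 14 mm, on the bench in front of the feed table: leave alone. Origin under the middle.
- creme_jar: Polish jar, 52 mm across, 58 mm high, on the bench behind the feed table: leave alone. Origin under the middle.
- spool: Thread spool, 38 mm across, 50 mm high, behind the feed table: leave alone. Origin under the middle.
- wax_tin: Round wax tin, 80 mm across, 26 mm high, left of the pliers: leave alone. Origin under the middle.
- tape_measure: Tape measure, 69 x 84 x 30 mm, further left on the bench: leave alone. Origin under the middle.
- marker_red: Marker, 131 mm long, 18 mm thick, lying further left: leave alone. Origin under the middle.

How it is judged (in metres and radians):
On the way, in this order (a step that is already met when the one before it is completed fails the run):
1. the dial stands four clicks clockwise of its start, the lever still free (distance of dial_peg from where it was at the start of the episode between 0.03986 and 0.04485 m and value of joint lock_lever below 0.25 rad), for 0.2 s.
2. the lock lever is fully over with the dial still at four clicks (distance of dial_peg from where it was at the start of the episode between 0.03986 and 0.04485 m and value of joint lock_lever above 0.48 rad), for 0.2 s.
3. the toe of the sole is at the gauge bar (y of toe in the frame of skiver between 0.064 and 0.075 m and angle between the y axis of sole and the y axis of skiver, either way round below 0.12 rad and z of toe in the frame of skiver below 0.04 m and angle between sole's own z axis and vertical below 0.06 rad), for 0.2 s.
At the end, for the whole second after the job is handed in: The dial rests four clicks (within 0.3 click) clockwise of where it started, the lock lever is past 0.48 rad, and the sole lies flat and still between the guides with its toe within 5 mm of the gauge bar (all of step 2 and all of step 3 and linear speed of sole below 0.01 m/s); the robot touches nothing.
It fails at once if the sole was lifted off the feed table or tipped (height (world z) of toe above 0.046 m or height (world z) of heel_back above 0.06 m or angle between sole's own z axis and vertical above 0.12 rad).
It fails at once if the sole was brought up before the dial was set and locked (y of toe in the frame of skiver below 0.085 m and value of joint lock_lever below 0.4 rad).
It fails at once if the machine's dial or lever was gripped or pushed with more than 60 N (contact force between the fingers and skiver above 60 N).
It fails at once if the sole was gripped or pushed with more than 45 N (contact force between the fingers and sole above 45 N).
It fails at once if one of the other loose things was moved more than 20 mm or lifted (distance of any of pliers, creme_jar, spool, wax_tin, tape_measure, marker_red from where it was at the start of the episode above 0.02 m).
It also fails if it takes over 58 s, if anything falls off the work surface, if the arm or the gripper's body presses on something with over 40 N, if the wrist force passes 120 N, or if a joint passes its speed limit or range.

## Robot

A 6-joint arm with a two-finger parallel gripper is mounted at the origin on a cart in front of the work surface, level with it; the furniture and walls round the work are solid. World frame = base frame: x ahead of the robot, y to its left, z up, the work surface at z = 0. Lengths are in m, angles in degrees, forces in N, time in s.
With the tool pointing down it reaches from about 0.4 to 0.825 m from the base axis. Payload 7 kg.
Tool frame: the origin (TCP) lies midway between the tips of the shut fingers; the grasp point (between the pads) lies r.grip_depth behind it (r.grip_depth is the distance from the TCP to the grasp point, in m); z points along the fingers, y is the line along which they close (so a half turn about z gives the same grasp; the last joint's range is limited). The gripper opens to 88 mm and grips with 3 to 60 N. Pads are 19 mm wide; open, the fingers measure 130 mm over their backs; the gripper's body (78 mm by 193 mm) begins 47 mm behind the grasp point.
Start: joints at [80.22, 20.546, 0.682, 0, -70.136, -16.507], TCP at [0.299, 0.605, 0.227] pointing down, gripper open.
Joint ranges: [-176.03, 176.03], [-82.01, 121.73], [-58.28, 71.71], [-173.87, 95.51], [-174.79, -0.11], [-173.66, 173.66]. Speed limits (degrees/s): [136.94, 136.94, 172.46, 180, 180, 180].

## Interface

Orientations are given as [roll, pitch, yaw] about the fixed x, y, z axes, in that order (R = Rz(yaw) Ry(pitch) Rx(roll)).
In Python, from plant import r, viewer, workorder gives the robot as it stands (r), with the cameras (viewer) and the job (workorder).
- The arm moves only by the shell command python3 drive.py 'ROWS' [OPENING] [FORCE]. ROWS is a JSON object with one list for each field, all of the same length, 1 to 12, a row being the entries at one place: x, y, z (the shift in normalised numbers (1 is 60 cm)), wx, wy, wz (a rotation vector in a scale on which 1.0 is 90 degrees); each row is the pose to reach, as a shift and turn from the pose commanded when the command began, along the tool's axes at that moment; what a row does not reach only later rows make up. A row lasts 1/12 s, in which the tool goes at most 0.0417 m and 7.16 degrees, less where a joint would pass 70% of its speed; a pose out of reach is approached as far as the arm can. OPENING is the finger opening in m, set as the command begins (- or left out keeps the last). The fingers move at their own pace and stop on an object; FORCE is the grip in N (left out, the last holds). Time passes only in rows, so rows that do not move let the fingers close. It prints the time, the measured TCP pose, the force, the opening and the grip force at its end. A shift or turn number past 1, either way, is cut back to 1. Input that does not fit is refused with a message, and nothing moves.
- r.get_state(): the state, without advancing time (a new reading comes with each control period).
- viewer.capture(name): name is "scene" or "side" or "wrist"; returns a dict with "frame" (384x512x3 uint8, red, green, blue), "z_map" (384x512 float32, m along the optical axis (not along the pixel's ray), 0 where there is no reading), "fx", "fy", "cx", "cy" (pixels), "cam_to_world" (4x4, takes a point from camera to world coordinates). Camera axes: x right, y down, z forward; pixel columns grow to the right and rows downward; lengths in m; the calibration is good to about 2 mm. A picture is of the moment at which its call begins.
- workorder.close_job(): hands the job in; it is judged then, once.
The state is a dict: "time_s": time; "joints": joint angles; "qd": joint speeds; "joint_torque": joint torques, N m; "tcp_pos": TCP position; "eef_rot": TCP orientation; "contact_force": force on the tool from outside, world axes, zero at the start; "moment": the same for the moment, N m; "gripper_width": finger opening in m; "gripper_force": force on a finger pad.
Only numpy, scipy, OpenCV 4.12 (cv2) and the standard library are available. Lean on these libraries where they do the work, as an engineer would, in place of code of your own. Each camera call takes 0.05 s, during which the arm holds its last target. There are 200 camera calls.

## Working session

There is one attempt and no reset: what is moved stays moved. The work goes in short steps, Python scripts to look and compute and a shell command to move; the robot and the scene stay as the last step left them, time stands still between calls to the robot, and variables do not carry over. Pictures are saved under pics/ and viewed, at most 10 in all, crops included, and the job is handed in when it is done.

```bash
ls; mkdir -p pics
cat > h.py <<'E'
import numpy as np, cv2
from plant import r, viewer, workorder
def shot(cam,name):
    c=viewer.capture(cam); np.savez('pics/'+name+'.npz',**{k:np.asarray(v) for k,v in c.items()})
    cv2.imwrite('pics/'+name+'.png',c['frame'][:,:,::-1]); return c
def cloud(c):
    z=c['z_map']; v,u=np.mgrid[:z.shape[0],:z.shape[1]]
    P=np.stack([(u-c['cx'])/c['fx']*z,(v-c['cy'])/c['fy']*z,z,np.ones_like(z)],-1)@np.asarray(c['cam_to_world']).T
    P=P[...,:3]; P[z==0]=np.nan; return P
E
python3 - <<'E'
from h import *
for n in ('scene','side','wrist'): 
    c=shot(n,n+'0'); print(n,np.asarray(c['cam_to_world']).round(3).tolist())
a=cv2.imread('pics/side0.png');b=cv2.imread('pics/wrist0.png')
s=r.get_state(); print({k:np.round(v,3).tolist() for k,v in s.items()}, r.grip_depth)
E
```

```text
drive.py
pics
plant.py
scene [[0.593, -0.43, 0.681, -0.211], [-0.805, -0.334, 0.49, -0.42], [0.016, -0.839, -0.545, 0.673], [0.0, 0.0, 0.0, 1.0]]
side [[0.917, -0.195, 0.347, 0.001], [-0.398, -0.421, 0.815, -1.101], [-0.013, -0.886, -0.464, 0.823], [0.0, 0.0, 0.0, 1.0]]
wrist [[-0.441, -0.87, -0.221, 0.358], [-0.897, 0.429, 0.105, 0.576], [0.003, 0.245, -0.97, 0.384], [0.0, 0.0, 0.0, 1.0]]
{'time_s': 0.15, 'joints': [80.22, 20.583, 0.645, -0.015, -70.135, -16.506], 'qd': [-0.028, -0.113, 0.164, 0.091, 0.031, 0.049], 'joint_torque': [-0.001, -58.327, 29.329, 7.001, 0.009, -0.0], 'tcp_pos': [0.299, 0.605, 0.226], 'eef_rot': [179.927, -0.007, -26.291], 'contact_force': [0.279, -0.172, 0.424], 'moment': [-0.043, -0.046, 0.022], 'gripper_force': 0.0, 'gripper_width': 0.087} 0.0188
```

View pics/scene0.png

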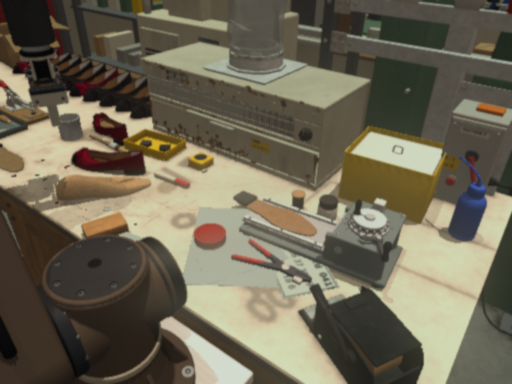

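View pics/side0.png

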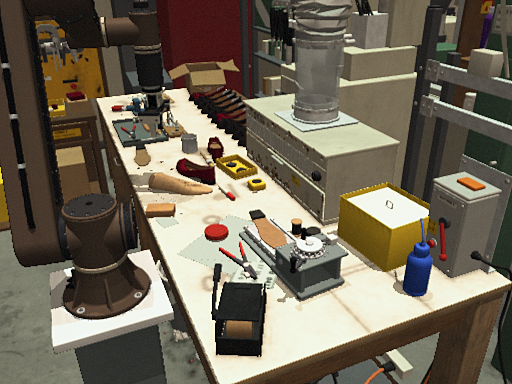

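The scene view shows the skiver at about (365,240) with its dial at (370,220) and the sole at (285,215). The side view has the dial at (308,247). Next I measure from the point clouds and zoom in.

Run:
```python
from h import *
L=lambda n:np.load(f'pics/{n}0.npz')
for n,(u,v) in dict(scene=(370,220),side=(308,247)).items():
    c=L(n);P=cloud(c);print(n,P[v,u])
    # machine points: z bands
    ref=P[v,u]
    near=np.hypot(P[...,0]-ref[0],P[...,1]-ref[1])<0.3
    for lo,hi in ((.096,.104),(.119,.127),(.125,.131),(.14,.165)):
        m=near&(P[...,2]>lo)&(P[...,2]<hi); q=P[m]; print(lo,m.sum(),q.mean(0).round(3) if m.any() else '',q.min(0).round(3) if m.any() else '',q.max(0).round(3) if m.any() else '')
a=L('scene')['frame'][170:290,225:415,::-1];b=L('side')['frame'][195:305,235:355,::-1]
a=cv2.resize(a,(600,380),interpolation=cv2.INTER_CUBIC);b=cv2.resize(b,(600,550),interpolation=cv2.INTER_CUBIC)
cv2.imwrite('pics/za.png',a);cv2.imwrite('pics/zb.png',b)
```

```text
scene [ 0.52763873 -0.19301662  0.12174051]
0.096 3506 [ 0.42  -0.252  0.101] [ 0.241 -0.381  0.096] [ 0.816 -0.021  0.104]
0.119 962 [ 0.583 -0.191  0.123] [ 0.236 -0.365  0.119] [ 0.818 -0.024  0.127]
0.125 364 [ 0.616 -0.192  0.128] [ 0.241 -0.368  0.125] [ 0.822 -0.024  0.131]
0.14 654 [ 0.651 -0.199  0.146] [ 0.255 -0.365  0.14 ] [ 0.821 -0.02   0.164]
side [ 0.52641186 -0.20535392  0.12352889]
0.096 1594 [ 0.478 -0.245  0.101] [ 0.235 -0.389  0.096] [ 0.821 -0.023  0.104]
0.119 613 [ 0.599 -0.203  0.123] [ 0.24  -0.373  0.119] [ 0.821 -0.024  0.127]
0.125 262 [ 0.624 -0.195  0.127] [ 0.246 -0.369  0.125] [ 0.823 -0.025  0.131]
0.14 469 [ 0.686 -0.207  0.147] [ 0.258 -0.369  0.14 ] [ 0.823 -0.022  0.164]
```

View pics/zb.png

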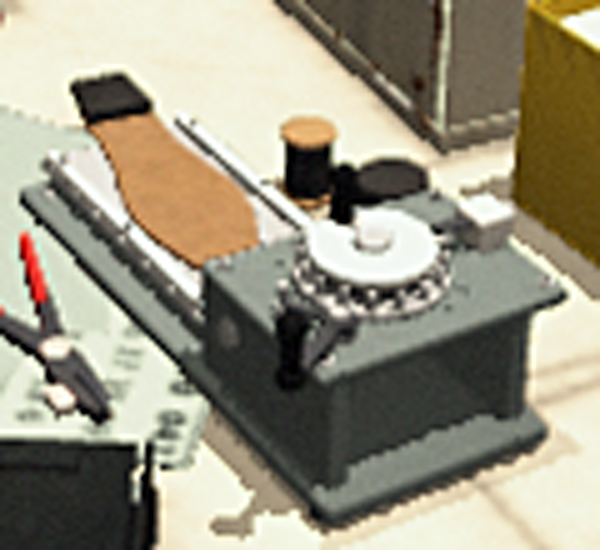

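The crop shows the peg at side pixel ~(304,231), behind and left of the nut; the lever knob at ~(293,262), standing over the near edge; heel lift at ~(257,215).

```bash
cat > m.py <<'E'
from h import *
def circ(q):  # algebraic circle fit
    A=np.c_[2*q,np.ones(len(q))]; s=np.linalg.lstsq(A,(q**2).sum(1),rcond=None)[0]; return s[:2],np.sqrt(s[2]+s[:2]@s[:2])
def meas(c,ref):
    P=cloud(c);F=c['frame'].astype(int);g=F.sum(-1);d=np.hypot(P[...,0]-ref[0],P[...,1]-ref[1])
    m=(d<.06)&(abs(P[...,2]-.123)<.003)&(g>400)
    q=P[m]; h=cv2.minEnclosingCircle(q[:,:2].astype(np.float32)); print('face',len(q),q.mean(0).round(4),'minenc',np.round(h[0],4),round(h[1],4))
    m=(d<.12)&(P[...,2]>.13)&(P[...,2]<.162)&(g<250)
    n,l=cv2.connectedComponents(m.astype(np.uint8))
    for i in range(1,n):
        q=P[l==i]
        if len(q)>5:
            t=q[q[:,2]>q[:,2].max()-.004]; vv,uu=np.where(l==i); print('post',len(q),'px',uu.mean().round(),vv.mean().round(),q.mean(0).round(4),'top',len(t),t.mean(0).round(4))
    # top plate
    m=(d<.16)&(abs(P[...,2]-.1)<.003)
    R=cv2.minAreaRect(P[m][:,:2].astype(np.float32)); print('plate',m.sum(),R)
    # sole: brown
    m=(d<.45)&(P[...,2]>.028)&(P[...,2]<.043)&(F[...,0]-F[...,2]>50)
    q=P[m]; 
    if len(q)>20:
        w,V=np.linalg.eigh(np.cov(q[:,:2].T)); print('sole',len(q),q.mean(0).round(4),'axis',V[:,1].round(4),'z',q[:,2].mean().round(4))
    m=(d<.45)&(P[...,2]>.044)&(P[...,2]<.054)&(g<200); q=P[m]
    if len(q)>10: print('heel',len(q),q.mean(0).round(4),cv2.minAreaRect(q[:,:2].astype(np.float32)))
E
python3 - <<'E'
from m import *
for n in ('scene','side'): print(n); meas(np.load(f'pics/{n}0.npz'),(.53,-.2))
E
```

```text
scene
face 439 [ 0.5324 -0.1919  0.1224] minenc [ 0.535  -0.1875] 0.0376
post 73 px 358.0 205.0 [ 0.5284 -0.1595  0.1463] top 19 [ 0.5306 -0.1587  0.156 ]
post 72 px 387.0 246.0 [ 0.443  -0.262   0.1416] top 22 [ 0.4447 -0.2612  0.1468]
plate 1192 ((0.5313310623168945, -0.1907210350036621), (0.1907285451889038, 0.1236821860074997), 5.44426965713501)
sole 1476 [ 0.5726 -0.0189  0.0373] axis [-0.7564  0.6541] z 0.0373
heel 805 [ 0.401  -0.275   0.0493] ((0.5582611560821533, -0.27229493856430054), (0.6506215333938599, 0.41497933864593506), 32.61958694458008)
side
face 255 [ 0.5374 -0.1957  0.1236] minenc [ 0.5368 -0.1902] 0.0383
post 47 px 303.0 232.0 [ 0.5333 -0.1636  0.1449] top 7 [ 0.5334 -0.1632  0.1569]
post 45 px 293.0 260.0 [ 0.449  -0.2662  0.142 ] top 16 [ 0.4496 -0.265   0.1474]
plate 732 ((0.5455265641212463, -0.19079053401947021), (0.16793426871299744, 0.1298055499792099), 5.687456130981445)
sole 931 [ 0.5849 -0.0299  0.0373] axis [-0.745   0.6671] z 0.0373
heel 684 [ 0.5045 -0.2144  0.0489] ((0.5497387647628784, -0.09923464059829712), (0.7053123712539673, 0.5893507599830627), 1.9338854551315308)
```

Consistent: dial axis ≈ (0.536,-0.189), machine yaw ≈ 5.5° and peg near click 0. I'll go over the machine for a closer wrist view.

Units first: shifts go in shares of 60 cm and turns go in shares of 90 degrees. So 0.583 m / 0.6 = 0.9717, 0.479 m / 0.6 = 0.7983, -31.8 degrees / 90 = -0.3533.

```bash
python3 drive.py '{"x":[0.05,0.7983,0.7983,0.7983,0.7983,0.7983,0.7983,0.7983,0.7983,0.7983,0.7983,0.7983],"y":[0.05,0.9717,0.9717,0.9717,0.9717,0.9717,0.9717,0.9717,0.9717,0.9717,0.9717,0.9717],"z":[-0.1233,-0.1233,-0.1233,-0.1233,-0.1233,-0.1233,-0.1233,-0.1233,-0.1233,-0.1233,-0.1233,-0.1233],"wx":[0,0,0,0,0,0,0,0,0,0,0,0],"wy":[0,0,0,0,0,0,0,0,0,0,0,0],"wz":[0,-0.3533,-0.3533,-0.3533,-0.3533,-0.3533,-0.3533,-0.3533,-0.3533,-0.3533,-0.3533,-0.3533]}' 0
cat > st.py <<'E'
from m import *
import sys
def go(p,yaw):
    from scipy.spatial.transform import Rotation as R
    s=r.get_state(); q=R.from_euler('xyz',s['eef_rot'],degrees=True)
    print('tool delta',q.inv().apply(np.array(p)-s['tcp_pos']).round(4),'rz',(q.inv()*R.from_euler('xyz',[180,0,yaw],degrees=True)).as_rotvec(degrees=True).round(2), 'tcp',np.round(s['tcp_pos'],4),np.round(s['eef_rot'],2))
if __name__=='__main__': go([float(x) for x in sys.argv[1:4]],float(sys.argv[4]))
E
python3 st.py .47 -.13 .30 5.5
```

```text
time_s: 1.15
tcp_pos: [0.408, 0.1375, 0.2866]
eef_rot: [-180.0, -0.0, 5.5]
contact_force: [2.0, -0.1, -0.1]
gripper_width: 0.0134
gripper_force: 0.0
tool delta [ 0.0359  0.2722 -0.0135] rz [-0.03 -0.03  0.05] tcp [0.408  0.1375 0.2866] [-1.7997e+02 -3.0000e-02  5.5500e+00]
```

To row units: 0.272 m / 0.6 = 0.4533, 0.036 m / 0.6 = 0.06.

```bash
python3 drive.py '{"x":[0.06,0.06,0.06,0.06,0.06,0.06,0.06,0.06,0.06],"y":[0.4533,0.4533,0.4533,0.4533,0.4533,0.4533,0.4533,0.4533,0.4533],"z":[-0.0217,-0.0217,-0.0217,-0.0217,-0.0217,-0.0217,-0.0217,-0.0217,-0.0217],"wx":[0,0,0,0,0,0,0,0,0],"wy":[0,0,0,0,0,0,0,0,0],"wz":[0,0,0,0,0,0,0,0,0]}'
python3 - <<'E'
from m import *
c=shot('wrist','w1'); meas(c,(.536,-.189)); print(c['fx'])
cv2.imwrite('pics/w1.png',cv2.resize(c['frame'][:,:,::-1],(768,576)))
E
```

```text
time_s: 1.9
tcp_pos: [0.47, -0.1291, 0.2987]
eef_rot: [-180.0, 0.1, 5.3]
contact_force: [-0.6, -0.1, -0.5]
gripper_width: 0.0002
gripper_force: 0.0
face 3634 [ 0.5387 -0.1898  0.1229] minenc [ 0.5376 -0.1881] 0.0364
post 211 px 294.0 112.0 [ 0.5347 -0.1573  0.1554] top 178 [ 0.5349 -0.1578  0.1566]
post 195 px 385.0 207.0 [ 0.4528 -0.2589  0.1447] top 124 [ 0.4518 -0.2606  0.1472]
plate 11347 ((0.5456106662750244, -0.1893298625946045), (0.16378505527973175, 0.12391344457864761), 5.58036470413208)
sole 7921 [0.5184 0.0285 0.0381] axis [0.0251 0.9997] z 0.0381
heel 1622 [0.5201 0.1114 0.0471] ((0.4959418773651123, -0.14199060201644897), (0.6158613562583923, 0.21412494778633118), 68.4215087890625)
329.234576471339
```

View pics/w1.png

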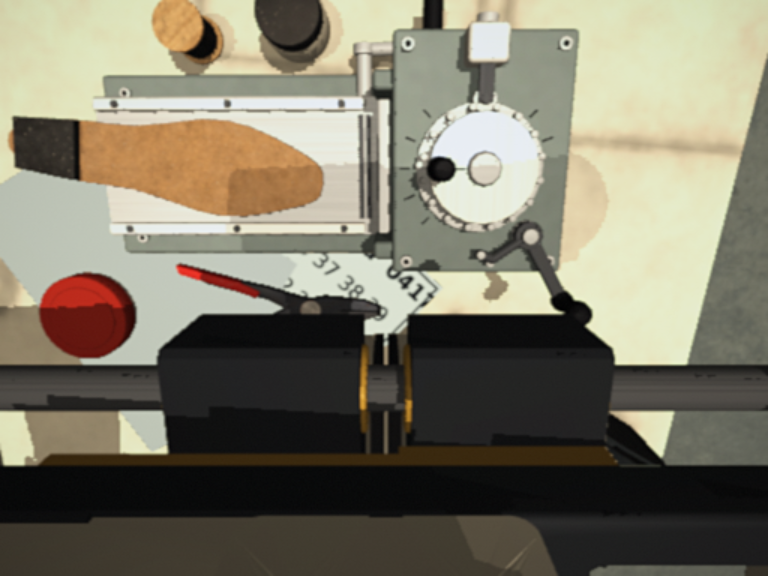

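The wrist view shows the peg at (441,168) straight along machine +y from the nut (485,168), so the dial is at click 0. The lever pivot is at (530,235) and its knob at (580,312). The sole's toe is at (322,185) and its heel lift at (45,148). I'll check the fingertip size with the fixed cameras, and the toe and heel positions from the cloud.

```bash
cat >> m.py <<'E'
A0=np.array([.538,-.188]);EX=np.array([.9953,.0967]);EY=np.array([-.0967,.9953])
def mach(p): d=np.asarray(p)[...,:2]-A0; return np.stack([d@EX,d@EY],-1)
def wor(x,y): return A0+x*EX+y*EY
E
python3 - <<'E'
from m import *
t=r.get_state()['tcp_pos']; k=np.array(EX),np.array(EY)
for n in ('scene','side'):
    P=cloud(shot(n,n+'1')); d=P-t; a=d[...,:2]@EX; b=d[...,:2]@EY
    for lo,hi in ((-.005,.006),(.006,.015),(.015,.03),(.03,.045),(.045,.06),(.06,.075)):
        m=(abs(a)<.13)&(abs(b)<.13)&(d[...,2]>lo)&(d[...,2]<hi)
        if m.sum()>2: print(n,lo,m.sum(),'x',np.percentile(a[m],[2,98]).round(4),'y',np.percentile(b[m],[2,98]).round(4))
c=np.load('pics/w1.npz');P=cloud(c);M=mach(P);F=c['frame'].astype(int)
m=(abs(P[...,2]-.038)<.004)&(F[...,0]-F[...,2]>50)&(M[...,1]>.06)&(abs(M[...,0])<.05)
q=M[m]; i=q[:,1].argmin(); print('toe y',np.percentile(q[:,1],[0,.3,1]),q[i],'x',q[:,0].min(),q[:,0].max())
m=(abs(P[...,2]-.048)<.004)&(F.sum(-1)<250)&(M[...,1]>.2)&(abs(M[...,0])<.07); q=M[m]; print('heel',m.sum(),cv2.minAreaRect(q.astype(np.float32)),np.percentile(q,[1,99],axis=0),P[m][:,2].mean())
E
```

```text
scene -0.005 41 x [-0.0135  0.0055] y [-0.0163  0.0137]
scene 0.006 83 x [-0.0141  0.0045] y [-0.0166  0.0149]
scene 0.015 140 x [-0.0138  0.006 ] y [-0.0181  0.0153]
scene 0.03 166 x [-0.0144  0.0053] y [-0.0207  0.0184]
scene 0.045 152 x [-0.014   0.0027] y [-0.0222  0.0209]
scene 0.06 260 x [-0.0412  0.0312] y [-0.0891  0.0858]
side -0.005 13 x [-0.0097  0.0102] y [-0.0174  0.0121]
side 0.006 40 x [-0.0105  0.0119] y [-0.0193  0.0118]
side 0.015 69 x [-0.011   0.0126] y [-0.0195  0.0148]
side 0.03 57 x [-0.011  -0.0006] y [-0.022   0.0171]
side 0.045 35 x [-0.0118 -0.0027] y [-0.0261  0.0106]
side 0.06 143 x [-0.0383  0.0365] y [-0.0917  0.0823]
toe y [0.11715187 0.11877736 0.12230275] [-0.00473157  0.11715187] x -0.0392066264847248 0.037905469202990524
heel 1466 ((0.01766612008213997, 0.33619946241378784), (0.04921784624457359, 0.044922422617673874), 80.83983612060547) [[-0.00570321  0.3118652 ]
 [ 0.0374443   0.36029315]] 0.04687216028071804
```

Fingertip half-sizes are ~10 mm (x) and ~15.5 mm (y). Phase 1 pushes the peg +x for two clicks, and phase 2 pushes it -y for two more.

Run:
```python
from m import *
from st import go
p=wor(-.030,.025); go([*p,.138],5.55)
```

```text
tool delta [0.0319 0.0422 0.1612] rz [-0.01  0.01 -0.  ] tcp [ 0.47   -0.1272  0.2992] [-1.7999e+02  1.0000e-02  5.5500e+00]
```

To row units: 0.161 m / 0.6 = 0.2683, 0.135 m / 0.6 = 0.225.

```bash
python3 drive.py '{"x":[0.0533,0.0533,0.0533,0.0533,0.0533,0.0533,0.0533,0.0533],"y":[0.07,0.07,0.07,0.07,0.07,0.07,0.07,0.07],"z":[0.0333,0.1,0.1667,0.225,0.2683,0.2683,0.2683,0.2683],"wx":[0,0,0,0,0,0,0,0],"wy":[0,0,0,0,0,0,0,0],"wz":[0,0,0,0,0,0,0,0]}' && python3 drive.py '{"x":[0.01,0.0167,0.0233,0.03,0.0333,0.0333],"y":[0,0,0,0,0,0],"z":[0,0,0,0,0,0],"wx":[0,0,0,0,0,0],"wy":[0,0,0,0,0,0],"wz":[0,0,0,0,0,0]}'; python3 -c "
from m import *
s=r.get_state();print(mach(s['tcp_pos']),s['tcp_pos'],s['contact_force'])"
```

```text
time_s: 2.72
tcp_pos: [0.5076, -0.1659, 0.1404]
eef_rot: [180.0, -0.1, 5.6]
contact_force: [-0.4, 0.5, 1.3]
gripper_width: 0.0004
gripper_force: 0.0
time_s: 3.22
tcp_pos: [0.5275, -0.1646, 0.1393]
eef_rot: [180.0, -0.1, 5.5]
contact_force: [-0.4, 0.1, 0.3]
gripper_width: -0.0001
gripper_force: 0.0
[-0.00821959  0.02432477] [ 0.52746656 -0.16458376  0.13934774] [-0.39392879  0.07862064  0.25715714]
```

To row units: 0.01 m / 0.6 = 0.0167, 0.008 m / 0.6 = 0.0133.

```bash
python3 drive.py '{"x":[0.005,0.01,0.0133,0.0167,0.0167,0.0167],"y":[0,0,0,0,0,0],"z":[0,0,0,0,0,0],"wx":[0,0,0,0,0,0],"wy":[0,0,0,0,0,0],"wz":[0,0,0,0,0,0]}'; python3 -c "
from m import *
s=r.get_state();print(mach(s['tcp_pos']),s['contact_force'])
c=shot('wrist','w2');meas(c,A0);c=shot('side','s2');meas(c,A0);cv2.imwrite('pics/w2.png',c['frame'][180:300,230:380,::-1].repeat(4,0).repeat(4,1))"
```

```text
time_s: 3.72
tcp_pos: [0.5367, -0.1636, 0.1385]
eef_rot: [180.0, -0.1, 5.5]
contact_force: [-0.6, 0.1, -0.1]
gripper_width: 0.0003
gripper_force: 0.0
[0.00110027 0.02444071] [-0.55216112  0.10137341 -0.12031789]
face 2024 [ 0.5646 -0.1903  0.1229] minenc [ 0.5634 -0.1896] 0.0246
post 1231 px 260.0 214.0 [ 0.5555 -0.1635  0.1525] top 81 [ 0.5492 -0.163   0.1594]
post 135 px 405.0 381.0 [ 0.457  -0.2587  0.137 ] top 76 [ 0.4575 -0.2595  0.1382]
plate 19490 ((0.5530361533164978, -0.18847249448299408), (0.14836740493774414, 0.12355367839336395), 5.6346940994262695)
sole 8343 [0.5194 0.003  0.0381] axis [-0.2453  0.9694] z 0.0381
heel 432 [ 0.6285 -0.0481  0.0489] ((0.624087929725647, -0.019392184913158417), (0.03978773206472397, 0.0988040640950203), 17.219768524169922)
face 121 [ 0.538  -0.1957  0.1234] minenc [ 0.5379 -0.19  ] 0.037
post 50 px 306.0 232.0 [ 0.5374 -0.1723  0.1485] top 6 [ 0.531  -0.1753  0.1603]
post 23 px 294.0 259.0 [ 0.4513 -0.2649  0.1436] top 10 [ 0.4515 -0.2631  0.1475]
plate 693 ((0.5463792085647583, -0.19302888214588165), (0.16623465716838837, 0.12793982028961182), 4.293644428253174)
sole 869 [ 0.5939 -0.0309  0.0372] axis [-0.741   0.6715] z 0.0372
heel 636 [ 0.4892 -0.2326  0.0489] ((0.6178226470947266, -0.23708489537239075), (0.6173083782196045, 0.595952033996582), 59.65726852416992)
```

```bash
cat >> m.py <<'E'
def peg(name):
    c=shot('wrist',name);P=cloud(c);M=mach(P);g=c['frame'].sum(-1);t=mach(r.get_state()['tcp_pos'])
    m=(abs(P[...,2]-.1565)<.0025)&(np.hypot(M[...,0],M[...,1])<.042)&(g<250)
    m&=~((abs(M[...,0]-t[0])<.011)&(abs(M[...,1]-t[1])<.018))
    if m.sum()<5: print('peg not seen');return
    e=cv2.minEnclosingCircle(M[m].astype(np.float32)); p=np.median(M[m],0); print('peg',m.sum(),p,e,'clicks',np.degrees(np.arctan2(p[0],p[1]))/22.5, 'rad',np.hypot(*p))
E
python3 -c "
from m import *
peg('w2')"
```

```text
peg 601 [0.021947   0.02220702] ((0.017902344465255737, 0.022012481465935707), 0.009599236771464348) clicks 1.9850043899182297 rad 0.031222150618072503
```

To row units: -0.039 m / 0.6 = -0.065, -0.036 m / 0.6 = -0.06.

```bash
python3 drive.py '{"x":[-0.0133,-0.0267,-0.0267,-0.0267,-0.0033,0.02,0.04,0.04,0.04],"y":[0,0,-0.03,-0.06,-0.065,-0.065,-0.065,-0.065,-0.065],"z":[0,0,0,0,0,0,0,0,0],"wx":[0,0,0,0,0,0,0,0,0],"wy":[0,0,0,0,0,0,0,0,0],"wz":[0,0,0,0,0,0,0,0,0]}'; python3 -c "
from m import *
peg('w3')
print(mach(r.get_state()['tcp_pos']))"
```

```text
time_s: 4.62
tcp_pos: [0.5558, -0.1226, 0.1379]
eef_rot: [-180.0, 0.0, 5.5]
contact_force: [-0.0, 0.6, 0.2]
gripper_width: 0.0004
gripper_force: 0.0
peg not seen
[0.02359902 0.06327829]
```

To row units: 0.027 m / 0.6 = 0.045, 0.024 m / 0.6 = 0.04.

```bash
python3 drive.py '{"x":[0,0,0,0,0,0,0,0],"y":[0.0133,0.0233,0.03,0.035,0.04,0.045,0.045,0.045],"z":[0,0,0,0,0,0,0,0],"wx":[0,0,0,0,0,0,0,0],"wy":[0,0,0,0,0,0,0,0],"wz":[0,0,0,0,0,0,0,0]}'; python3 -c "
from m import *
peg('w4')
print(mach(r.get_state()['tcp_pos']),r.get_state()['contact_force'])"
```

```text
time_s: 5.33
tcp_pos: [0.5584, -0.1498, 0.1383]
eef_rot: [180.0, 0.0, 5.5]
contact_force: [0.2, 0.1, -0.6]
gripper_width: 0.0003
gripper_force: 0.0
peg not seen
[0.02378993 0.03599145] [-0.48898541  0.44425208  0.63134023]
```

To row units: 0.0105 m / 0.6 = 0.0175, 0.009 m / 0.6 = 0.015.

```bash
python3 drive.py '{"x":[0,0,0,0,0,0,0],"y":[0.005,0.01,0.0133,0.015,0.0175,0.0175,0.0175],"z":[0,0,0,0,0,0,0],"wx":[0,0,0,0,0,0,0],"wy":[0,0,0,0,0,0,0],"wz":[0,0,0,0,0,0,0]}'; python3 -c "
from m import *
print(mach(r.get_state()['tcp_pos']))"; python3 drive.py '{"x":[0,0,0,0,-0.0333,-0.0833,-0.1333,-0.1333],"y":[0,-0.0167,-0.05,-0.05,-0.0167,-0.0167,-0.0167,-0.0167],"z":[0,0,0,-0.0667,-0.1333,-0.2,-0.2333,-0.2333],"wx":[0,0,0,0,0,0,0,0],"wy":[0,0,0,0,0,0,0,0],"wz":[0,0,0,0,0,0,0,0]}';  python3 -c "
from m import *
peg('w5');meas(np.load('pics/w5.npz'),A0)
print(mach(r.get_state()['tcp_pos']))"
```

```text
time_s: 5.97
tcp_pos: [0.5594, -0.1602, 0.1382]
eef_rot: [180.0, 0.0, 5.5]
contact_force: [0.5, -0.6, 0.3]
gripper_width: 0.0002
gripper_force: 0.0
[0.02394257 0.02558464]
time_s: 6.63
tcp_pos: [0.4776, -0.1581, 0.2837]
eef_rot: [179.9, -0.4, 5.5]
contact_force: [1.1, -0.3, -0.1]
gripper_width: 0.0005
gripper_force: 0.0
peg 222 [0.0292212  0.00021285] ((0.02922860160470009, 0.00027097060228697956), 0.007111493498086929) clicks 3.98145146941231 rad 0.029221971703420762
face 3943 [ 0.5364 -0.1879  0.1229] minenc [ 0.5373 -0.1882] 0.0365
post 259 px 298.0 84.0 [ 0.5666 -0.1842  0.1547] top 206 [ 0.5672 -0.185   0.1566]
plate 12175 ((0.5453822016716003, -0.1893618255853653), (0.16364967823028564, 0.12390288710594177), 5.49573278427124)
sole 8376 [0.5183 0.0277 0.0381] axis [0.0251 0.9997] z 0.0381
heel 853 [0.5365 0.097  0.0472] ((0.501794695854187, -0.15450620651245117), (0.5849148035049438, 0.21047642827033997), 69.62319946289062)
[-0.05689562  0.03585299]
```

View pics/w5.png

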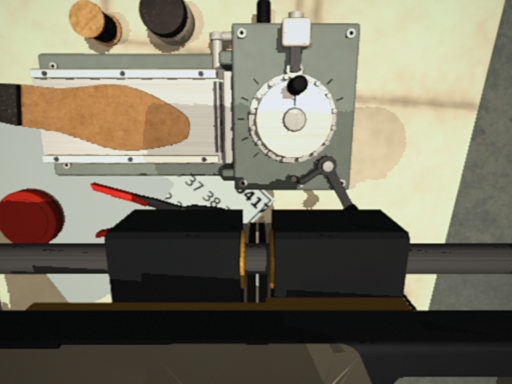

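The image shows the peg now at (297,84), straight to machine +x of the nut (294,120). That's four clicks. Next is the lever, after checking clearance around its approach point.

Run:
```python
from m import *
from st import go
w=wor(-.098,-.100); print(w)
for n in ('scene0','side0'):
    P=cloud(np.load(f'pics/{n}.npz')); M=mach(P)
    for zl,bx,by in ((.11,.03,.04),(.18,.06,.12)):
        m=(abs(M[...,0]+.098)<bx)&(abs(M[...,1]+.085)<by)&(P[...,2]>zl)
        print(n,zl,m.sum(),np.c_[M[m],P[m][:,2]].min(0) if m.any() else '',np.c_[M[m],P[m][:,2]].max(0) if m.any() else '')
go([*w,.122],5.55)
```

```text
[ 0.4501306 -0.2970066]
scene0 0.11 147 [-0.10853025 -0.07207721  0.11008373] [-0.06862236 -0.04578431  0.14889367]
scene0 0.18 0  
side0 0.11 98 [-0.10284175 -0.07500555  0.1100137 ] [-0.06811788 -0.0466592   0.14885403]
side0 0.18 0  
tool delta [-0.0421  0.1358  0.1608] rz [ 0.05 -0.41 -0.05] tcp [ 0.4779 -0.1578  0.283 ] [179.95  -0.41   5.5 ]
```

To row units: 0.159 m / 0.6 = 0.265, 0.14 m / 0.6 = 0.2333.

```bash
python3 drive.py '{"x":[-0.0333,-0.05,-0.07,-0.07,-0.07,-0.07,-0.07,-0.07,-0.07],"y":[0.0667,0.1333,0.1833,0.2267,0.2267,0.2267,0.2267,0.2267,0.2267],"z":[0,0.0333,0.0667,0.1,0.1667,0.2333,0.265,0.265,0.265],"wx":[0,0,0,0,0,0,0,0,0],"wy":[0,0,0,0,0,0,0,0,0],"wz":[0,0,0,0,0,0,0,0,0]}'; python3 -c "
from m import *
print(mach(r.get_state()['tcp_pos']))"
```

```text
time_s: 7.43
tcp_pos: [0.45, -0.2967, 0.1184]
eef_rot: [-180.0, 0.2, 5.5]
contact_force: [0.4, -0.0, 1.4]
gripper_width: 0.0005
gripper_force: 0.0
[-0.09811651 -0.09971064]
```

To row units: -0.037 m / 0.6 = -0.0617, -0.035 m / 0.6 = -0.0583.

```bash
python3 drive.py '{"x":[0,0,0,0,0,0,0,0,0],"y":[-0.01,-0.02,-0.0283,-0.0367,-0.045,-0.0517,-0.0583,-0.0617,-0.0617],"z":[0,0,0,0,0,0,0,0,0],"wx":[0,0,0,0,0,0,0,0,0],"wy":[0,0,0,0,0,0,0,0,0],"wz":[0,0,0,0,0,0,0,0,0]}';python3 drive.py '{"x":[0,0,0,0],"y":[-0.0017,-0.0033,-0.005,-0.005],"z":[0,0,0,0],"wx":[0,0,0,0],"wy":[0,0,0,0],"wz":[0,0,0,0]}'; python3 -c "
from m import *
print(mach(r.get_state()['tcp_pos']));meas(shot('side','s6'),A0)"
```

```text
time_s: 8.18
tcp_pos: [0.4471, -0.2596, 0.1194]
eef_rot: [-180.0, -0.0, 5.5]
contact_force: [-0.0, 0.0, -0.7]
gripper_width: 0.0005
gripper_force: 0.1
time_s: 8.52
tcp_pos: [0.4467, -0.2575, 0.1194]
eef_rot: [180.0, -0.0, 5.5]
contact_force: [0.3, -3.5, 0.3]
gripper_width: -0.0
gripper_force: 1.7
[-0.09762221 -0.06034239]
face 6 [ 0.5685 -0.1727  0.1231] minenc [ 0.5735 -0.1753] 0.0132
post 52 px 318.0 234.0 [ 0.5661 -0.1896  0.1452] top 10 [ 0.5676 -0.1878  0.1573]
post 21 px 283.0 255.0 [ 0.4348 -0.2379  0.1431] top 1 [ 0.4357 -0.2463  0.1528]
plate 398 ((0.5457839965820312, -0.19146597385406494), (0.1661539077758789, 0.12732483446598053), 4.900496959686279)
sole 582 [ 0.6227 -0.0664  0.0361] axis [-0.7597  0.6503] z 0.0361
heel 643 [ 0.4858 -0.2262  0.049 ] ((0.6245272755622864, -0.2258710265159607), (0.6436383724212646, 0.5971583127975464), 59.74183654785156)
```

Force has appeared (3.5 N at TCP y −0.060). I'll continue in small steps up to a clear stop.

To row units: -0.002 m / 0.6 = -0.0033, -0.001 m / 0.6 = -0.0017.

```bash
for i in 1; do python3 drive.py '{"x":[0,0,0],"y":[-0.0017,-0.0033,-0.0033],"z":[0,0,0],"wx":[0,0,0],"wy":[0,0,0],"wz":[0,0,0]}'; done; python3 drive.py '{"x":[0,0,0],"y":[-0.0017,-0.0033,-0.0033],"z":[0,0,0],"wx":[0,0,0],"wy":[0,0,0],"wz":[0,0,0]}'; python3 -c "
from m import *
print(mach(r.get_state()['tcp_pos']))"
```

```text
time_s: 8.82
tcp_pos: [0.4466, -0.2567, 0.1196]
eef_rot: [179.9, -0.0, 5.5]
contact_force: [0.3, -12.1, -2.1]
gripper_width: 0.0008
gripper_force: 6.3
time_s: 9.07
tcp_pos: [0.4466, -0.2562, 0.1197]
eef_rot: [179.7, -0.0, 5.6]
contact_force: [0.6, -23.3, -6.0]
gripper_width: 0.0005
gripper_force: 11.0
[-0.09755367 -0.0590447 ]
```

At a stiff stop. Back off, lift, and check the lever.

To row units: -0.175 m / 0.6 = -0.2917, -0.15 m / 0.6 = -0.25.

```bash
python3 drive.py '{"x":[0,0,0,0,0,0,0,0,0],"y":[0.0083,0.0417,0.0667,0.0667,0,-0.0667,-0.1333,-0.1667,-0.1667],"z":[0,0,-0.05,-0.1167,-0.1833,-0.25,-0.2917,-0.2917,-0.2917],"wx":[0,0,0,0,0,0,0,0,0],"wy":[0,0,0,0,0,0,0,0,0],"wz":[0,0,0,0,0,0,0,0,0]}';  python3 - <<'E'
from m import *
c=shot('wrist','w7');peg('w7b')
P=cloud(c);M=mach(P);g=c['frame'].sum(-1)
m=(abs(P[...,2]-.147)<.003)&(abs(M[...,0]+.09)<.035)&(abs(M[...,1]+.045)<.05)
print('knob',m.sum(),np.median(M[m],0) if m.any() else '')
cv2.imwrite('pics/w7.png',c['frame'][:,:,::-1])
E
```

```text
time_s: 9.82
tcp_pos: [0.4371, -0.1505, 0.2978]
eef_rot: [-180.0, -0.3, 5.6]
contact_force: [0.7, -0.3, 0.2]
gripper_width: 0.0006
gripper_force: 0.0
peg 226 [0.02902599 0.00029961] ((0.028902234509587288, 0.00016128303832374513), 0.007312953006476164) clicks 3.97371540968209 rad 0.02902753133066658
knob 205 [-0.10159423 -0.03501675]
```

View pics/w7.png

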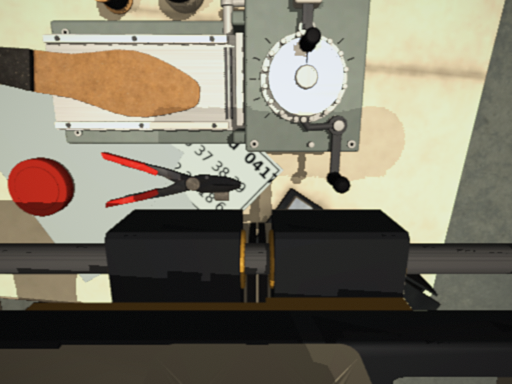

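The knob (339,184) has swung over to machine (-0.1016,-0.0350), a chord equal to ≈0.54 rad, and the peg (312,38) is still at click 4. Now for the sole: I'll turn the tool 90° so the wide side of the fingers pushes the heel.

Run:
```python
from m import *
from st import go
w=wor(.010,.397); print(w); go([*w,.15],5.55)
```

```text
[0.5095631 0.2081011]
tool delta [ 0.1074 -0.3507  0.1464] rz [-0.04 -0.21  0.15] tcp [ 0.437  -0.1517  0.2958] [-179.96   -0.21    5.7 ]
```

To row units: -0.35 m / 0.6 = -0.5833, 0.107 m / 0.6 = 0.1783, 90 degrees / 90 = 1.

```bash
python3 drive.py '{"x":[0.1783,0.1783,0.1783,0.1783,0.1783,0.1783,0.1783,0.1783,0.1783,0.1783,0.1783,0.1783],"y":[-0.5833,-0.5833,-0.5833,-0.5833,-0.5833,-0.5833,-0.5833,-0.5833,-0.5833,-0.5833,-0.5833,-0.5833],"z":[0,0,0,0,0,0,0,0,0,0.05,0.1,0.15],"wx":[0,0,0,0,0,0,0,0,0,0,0,0],"wy":[0,0,0,0,0,0,0,0,0,0,0,0],"wz":[1,1,1,1,1,1,1,1,1,1,1,1]}'
python3 - <<'E'
from m import *
from st import go
w=wor(.010,.397); go([*w,.10],-84.45)
for n in('scene','side'):
    c=shot(n,n+'8');P=cloud(c);M=mach(P);g=c['frame'].sum(-1)
    m=(abs(P[...,2]-.048)<.003)&(g<200)&(abs(M[...,1]-.34)<.06)&(abs(M[...,0]-.015)<.05);q=M[m]
    print(n,m.sum(),np.percentile(q,[1,50,99],axis=0) if m.any() else '',np.median(P[m][:,2]))
E
```

```text
time_s: 10.92
tcp_pos: [0.5095, 0.2059, 0.2014]
eef_rot: [179.9, -0.0, -74.9]
contact_force: [0.8, 0.5, -0.9]
gripper_width: 0.0006
gripper_force: 0.0
tool delta [-0.0021 -0.0008  0.1014] rz [ 0.11 -0.02  9.5 ] tcp [0.5095 0.2059 0.2014] [ 1.7989e+02 -1.0000e-02 -7.4950e+01]
scene 0  nan
side 67 [[-0.00418343  0.30911939]
 [ 0.01545043  0.32888168]
 [ 0.03419829  0.35477732]] 0.048490694851923366
  return _methods._mean(a, axis=axis, dtype=dtype,
  ret = ret.dtype.type(ret / rcount)
```

To row units: 0.155 m / 0.6 = 0.2583, 0.14 m / 0.6 = 0.2333, 9.5 degrees / 90 = 0.1056.

```bash
python3 drive.py '{"x":[0,0,0,0,0,0,0,0],"y":[0,0,0,0,0,0,0,0],"z":[0.05,0.1,0.15,0.2,0.2333,0.2583,0.2583,0.2583],"wx":[0,0,0,0,0,0,0,0],"wy":[0,0,0,0,0,0,0,0],"wz":[0.0556,0.1056,0.1056,0.1056,0.1056,0.1056,0.1056,0.1056]}'; python3 -c "
from m import *
print(mach(r.get_state()['tcp_pos']))"
```

```text
time_s: 11.68
tcp_pos: [0.5102, 0.2045, 0.0498]
eef_rot: [180.0, -0.0, -84.0]
contact_force: [0.3, -0.3, 0.2]
gripper_width: 0.0005
gripper_force: 0.0
[0.01026412 0.39338202]
```

To row units: 0.004 m / 0.6 = 0.0067, 0.003 m / 0.6 = 0.005.

```bash
python3 drive.py '{"x":[0,0,0],"y":[0,0,0],"z":[0.005,0.0067,0.0067],"wx":[0,0,0],"wy":[0,0,0],"wz":[0,0,0]}'; python3 drive.py '{"x":[0.005,0.01,0.015,0.02],"y":[0,0,0,0],"z":[0,0,0,0],"wx":[0,0,0,0],"wy":[0,0,0,0],"wz":[0,0,0,0]}'
```

```text
time_s: 11.93
tcp_pos: [0.51, 0.2053, 0.0463]
eef_rot: [-179.9, 0.1, -84.1]
contact_force: [-0.7, -0.2, -0.5]
gripper_width: 0.0005
gripper_force: 0.0
time_s: 12.27
tcp_pos: [0.5107, 0.1927, 0.0456]
eef_rot: [-180.0, 0.0, -84.2]
contact_force: [0.1, -0.1, 0.3]
gripper_width: 0.0005
gripper_force: 0.0
```

To row units: 0.024 m / 0.6 = 0.04, 0.021 m / 0.6 = 0.035.

```bash
python3 drive.py '{"x":[0,0,0.005,0.01,0.015,0.02,0.025,0.03,0.035,0.04],"y":[0,0,0,0,0,0,0,0,0,0],"z":[0.0033,0.0042,0.0042,0.0042,0.0042,0.0042,0.0042,0.0042,0.0042,0.0042],"wx":[0,0,0,0,0,0,0,0,0,0],"wy":[0,0,0,0,0,0,0,0,0,0],"wz":[0,0,0,0,0,0,0,0,0,0]}';  python3 - <<'E'
from m import *
print(mach(r.get_state()['tcp_pos']))
cv2.imwrite('pics/s9.png',cv2.resize(shot('scene','s9x')['frame'][150:290,210:420,::-1],(780,520),interpolation=cv2.INTER_CUBIC))
E
```

```text
time_s: 13.1
tcp_pos: [0.5131, 0.1689, 0.0428]
eef_rot: [-180.0, 0.0, -84.2]
contact_force: [0.3, 0.8, 0.3]
gripper_width: 0.0002
gripper_force: 0.2
[0.00977448 0.35760157]
```

View pics/s9.png

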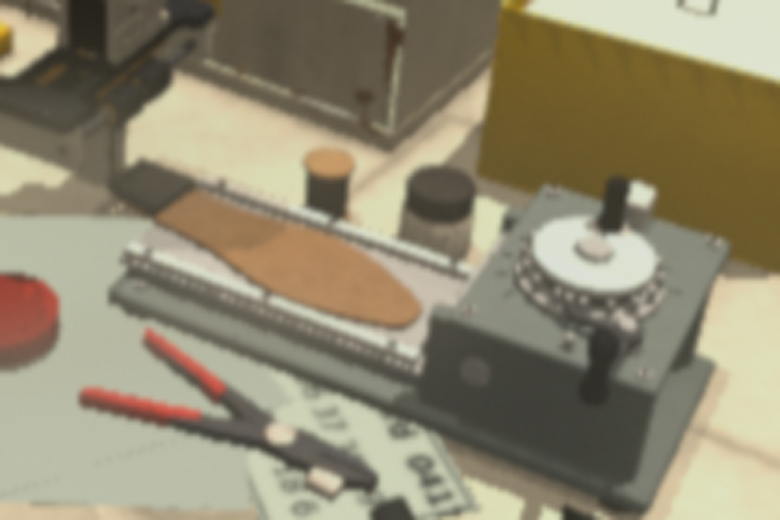

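The finger is against the back of the heel (150,180), and the toe (415,310) has moved closer to the head. Carry on.

To row units: 0.022 m / 0.6 = 0.0367, 0.02 m / 0.6 = 0.0333.

```bash
python3 drive.py '{"x":[0.005,0.01,0.015,0.02,0.025,0.03,0.0333,0.0367,0.0367],"y":[0,0,0,0,0,0,0,0,0],"z":[0,0,0,0,0,0,0,0,0],"wx":[0,0,0,0,0,0,0,0,0],"wy":[0,0,0,0,0,0,0,0,0],"wz":[0,0,0,0,0,0,0,0,0]}';  python3 drive.py '{"x":[0.0017,0.0033,0.005,0.005],"y":[0,0,0,0],"z":[0,0,0,0],"wx":[0,0,0,0],"wy":[0,0,0,0],"wz":[0,0,0,0]}'; python3 -c "
from m import *
print(mach(r.get_state()['tcp_pos']))"
```

```text
time_s: 13.9
tcp_pos: [0.5153, 0.1469, 0.0428]
eef_rot: [180.0, -0.0, -84.2]
contact_force: [0.1, 0.3, -0.6]
gripper_width: 0.0007
gripper_force: 0.0
time_s: 14.23
tcp_pos: [0.5156, 0.1442, 0.0428]
eef_rot: [180.0, -0.0, -84.2]
contact_force: [0.5, 1.3, 0.3]
gripper_width: 0.0003
gripper_force: 0.1
[0.00985461 0.33282755]
```

To row units: 0.003 m / 0.6 = 0.005, 0.002 m / 0.6 = 0.0033.

```bash
python3 drive.py '{"x":[0.0017,0.0033,0.005,0.005],"y":[0,0,0,0],"z":[0,0,0,0],"wx":[0,0,0,0],"wy":[0,0,0,0],"wz":[0,0,0,0]}';  python3 drive.py '{"x":[0.0017,0.0033,0.0033],"y":[0,0,0],"z":[0,0,0],"wx":[0,0,0],"wy":[0,0,0],"wz":[0,0,0]}'; python3 -c "
from m import *
print(mach(r.get_state()['tcp_pos']))"
```

```text
time_s: 14.57
tcp_pos: [0.5159, 0.1412, 0.0428]
eef_rot: [180.0, -0.0, -84.2]
contact_force: [0.6, 0.1, -0.7]
gripper_width: 0.0002
gripper_force: 0.1
time_s: 14.82
tcp_pos: [0.5161, 0.1392, 0.0428]
eef_rot: [180.0, -0.0, -84.2]
contact_force: [-0.1, -0.4, -0.2]
gripper_width: 0.0004
gripper_force: 0.1
[0.009853   0.32774085]
```

Units first: shifts go in shares of 60 cm and turns go in shares of 90 degrees. So 0.002 m / 0.6 = 0.0033, 0.001 m / 0.6 = 0.0017.

```bash
python3 drive.py '{"x":[0.0017,0.0033,0.0033],"y":[0,0,0],"z":[0,0,0],"wx":[0,0,0],"wy":[0,0,0],"wz":[0,0,0]}';  python3 drive.py '{"x":[0.0017,0.0025,0.0025],"y":[0,0,0],"z":[0,0,0],"wx":[0,0,0],"wy":[0,0,0],"wz":[0,0,0]}'; python3 -c "
from m import *
print(mach(r.get_state()['tcp_pos']))
for n in ('scene','side'):
    c=shot(n,n+'10');P=cloud(c);M=mach(P);F=c['frame'].astype(int)
    m=(abs(P[...,2]-.038)<.004)&(F[...,0]-F[...,2]>50)&(M[...,1]>.06)&(abs(M[...,0])<.05);q=M[m];print(n,np.percentile(q[:,1],[0,1,2,99]))
cv2.imwrite('pics/s10.png',cv2.resize(np.load('pics/scene10.npz')['frame'][150:290,210:420,::-1],(780,520),interpolation=cv2.INTER_CUBIC))"
```

```text
time_s: 15.07
tcp_pos: [0.5169, 0.138, 0.043]
eef_rot: [-179.9, 0.1, -84.2]
contact_force: [-0.3, 5.2, 0.7]
gripper_width: 0.0004
gripper_force: 2.0
time_s: 15.32
tcp_pos: [0.5177, 0.1375, 0.0433]
eef_rot: [-179.8, 0.1, -84.1]
contact_force: [-0.9, 8.3, 1.4]
gripper_width: 0.0009
gripper_force: 3.9
[0.01124461 0.32592851]
scene [0.08735552 0.0921853  0.09499301 0.86205082]
side [0.12510783 0.13360658 0.13501117 0.87316102]
```

View pics/s10.png

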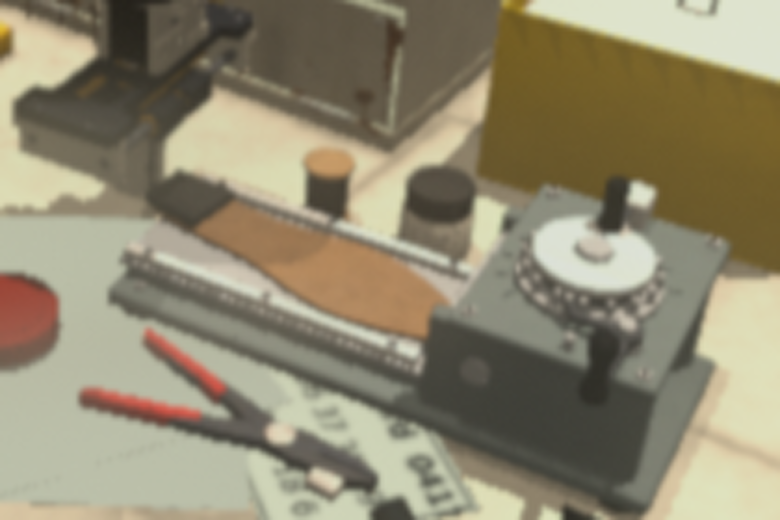

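Force is rising at just the expected position, so the toe is at the gauge. Back off, lift, and check.

To row units: -0.26 m / 0.6 = -0.4333, -0.24 m / 0.6 = -0.4.

```bash
python3 drive.py '{"x":[0,-0.005,-0.025,-0.0583,-0.0583,-0.0583,-0.0583,0,0.0667,0.1333,0.1833,0.1833],"y":[0,0,0,0,0,0,0,0,0,0,0,0],"z":[0,0,0,0,-0.0667,-0.1333,-0.2,-0.2667,-0.3333,-0.4,-0.4333,-0.4333],"wx":[0,0,0,0,0,0,0,0,0,0,0,0],"wy":[0,0,0,0,0,0,0,0,0,0,0,0],"wz":[0,0,0,0,0,0,0,0,0,0,0,0]}'; python3 drive.py '{"x":[0.05,0.1,0.1333,0.1333,0.1333],"y":[0.05,0.1,0.1333,0.1333,0.1333],"z":[0,0,0,0,0],"wx":[0,0,0,0,0],"wy":[0,0,0,0,0],"wz":[0,0,0,0,0]}'
python3 - <<'E'
from m import *
c=shot('wrist','w11');peg('w12');P=cloud(c);M=mach(P);F=c['frame'].astype(int)
m=(abs(P[...,2]-.038)<.004)&(F[...,0]-F[...,2]>50)&(M[...,1]>.06)&(M[...,1]<.34)&(abs(M[...,0])<.05);q=M[m]
print('sole',m.sum(),np.percentile(q[:,1],[0,1,99]),cv2.minAreaRect(q.astype(np.float32)),cv2.fitLine(q.astype(np.float32),cv2.DIST_L2,0,.01,.01).ravel())
m=(abs(P[...,2]-.147)<.003)&(abs(M[...,0]+.09)<.035)&(abs(M[...,1]+.045)<.05); print('knob',m.sum(),np.median(M[m],0))
E
```

```text
time_s: 16.42
tcp_pos: [0.5274, 0.025, 0.3052]
eef_rot: [-179.9, -0.0, -84.1]
contact_force: [1.2, 0.3, -0.3]
gripper_width: 0.0003
gripper_force: 0.0
time_s: 16.83
tcp_pos: [0.4552, -0.0622, 0.3033]
eef_rot: [-180.0, -0.0, -84.3]
contact_force: [-0.1, -1.0, 0.9]
gripper_width: 0.0005
gripper_force: 0.0
peg 216 [0.02887808 0.00044585] ((0.02878221496939659, 0.003460983280092478), 0.006278412416577339) clicks 3.9606875895590865 rad 0.028881525370417934
sole 4551 [0.0764448  0.07890223 0.19639064] ((0.001413043588399887, 0.13697093725204468), (0.12105468660593033, 0.07649825513362885), 89.99614715576172) [ 1.6726837e-01  9.8591143e-01 -3.6902213e-04  1.3970485e-01]
knob 0 [nan nan]
  return _methods._mean(a, axis=axis, dtype=dtype,
  ret = um.true_divide(
```

View pics/w11.png

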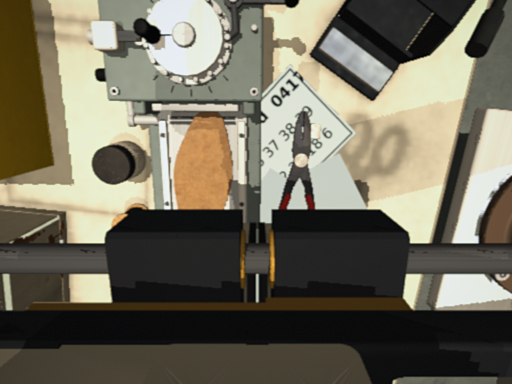

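The peg is still at click 4 and the sole is under the bar's edge at about (208,115). I'll check the toe's gap in detail along the toe line.

Run:
```python
from m import *
c=np.load('pics/w11.npz');P=cloud(c);M=mach(P)
for u in (204,210,216):
    for v in range(98,122,1):
        print(u,v,M[v,u].round(4),P[v,u,2].round(4),c['frame'][v,u]) if u==210 or v%3==0 else 0
```

```text
204 99 [-0.0139  0.0577] 0.0992 [114 117 104]
204 102 [-0.0015  0.0592] 0.0196 [46 48 44]
204 105 [-0.011   0.0636] 0.0817 [212 204 186]
204 108 [-0.0108  0.0669] 0.0813 [217 210 192]
204 111 [-0.0098  0.0702] 0.0757 [90 83 75]
204 114 [-0.0037  0.0741] 0.0373 [78 54 33]
204 117 [-0.0038  0.0777] 0.0385 [105  72  44]
204 120 [-0.0034  0.0815] 0.0366 [177 127  77]
210 98 [-0.0203  0.0566] 0.0989 [131 138 122]
210 99 [-0.0205  0.0577] 0.1004 [115 121 106]
210 100 [-0.0203  0.0587] 0.0996 [88 92 80]
210 101 [-0.0202  0.0597] 0.0987 [52 55 48]
210 102 [-0.0093  0.0592] 0.0196 [42 45 40]
210 103 [-0.0091  0.0604] 0.0188 [105 102  92]
210 104 [-0.0177  0.0625] 0.0814 [209 201 185]
210 105 [-0.0175  0.0636] 0.0806 [227 220 203]
210 106 [-0.0177  0.0647] 0.0818 [222 214 198]
210 107 [-0.0176  0.0658] 0.0816 [219 212 194]
210 108 [-0.0177  0.0668] 0.0826 [218 211 194]
210 109 [-0.0174  0.0679] 0.0806 [218 210 193]
210 110 [-0.0177  0.069 ] 0.083 [192 185 169]
210 111 [-0.0166  0.0701] 0.0748 [98 92 82]
210 112 [-0.0115  0.0716] 0.0388 [71 49 31]
210 113 [-0.0114  0.0728] 0.0384 [81 56 33]
210 114 [-0.0113  0.0741] 0.0373 [80 56 34]
210 115 [-0.0111  0.0753] 0.0367 [77 55 34]
210 116 [-0.0112  0.0765] 0.0375 [103  72  44]
210 117 [-0.0112  0.0777] 0.0376 [165 117  72]
210 118 [-0.0112  0.0789] 0.0379 [180 129  79]
210 119 [-0.0114  0.0801] 0.0395 [180 129  79]
210 120 [-0.011   0.0814] 0.0373 [176 126  78]
210 121 [-0.0113  0.0826] 0.0396 [182 130  79]
216 99 [-0.0267  0.0576] 0.0998 [83 85 76]
216 102 [-0.0171  0.0592] 0.02 [47 49 44]
216 105 [-0.0243  0.0636] 0.0805 [216 208 192]
216 108 [-0.0243  0.0668] 0.0814 [221 213 197]
216 111 [-0.0233  0.0701] 0.0744 [107 101  91]
216 114 [-0.0189  0.074 ] 0.0382 [77 54 32]
216 117 [-0.0187  0.0777] 0.0376 [128  89  53]
216 120 [-0.0187  0.0813] 0.0384 [171 121  73]
```

To row units: -0.3 m / 0.6 = -0.5, -0.28 m / 0.6 = -0.4667.

```bash
python3 drive.py '{"x":[0,-0.0667,-0.1333,-0.2,-0.2667,-0.3333,-0.4,-0.4667,-0.5,-0.5],"y":[-0.0667,-0.1167,-0.1167,-0.1167,-0.1167,-0.1167,-0.1167,-0.1167,-0.1167,-0.1167],"z":[0,0,0,0,0,0,0,0,0,0],"wx":[0,0,0,0,0,0,0,0,0,0],"wy":[0,0,0,0,0,0,0,0,0,0],"wz":[0,0,0,0,0,0,0,0,0,0]}'
python3 - <<'E'
from m import *
c=shot('wrist','w13');P=cloud(c);M=mach(P);F=c['frame'].astype(int)
m=(abs(P[...,2]-.048)<.004)&(F.sum(-1)<250)&(M[...,1]>.24)&(M[...,1]<.36)&(abs(M[...,0])<.07); q=M[m]; print('heel',m.sum(),cv2.minAreaRect(q.astype(np.float32)),np.percentile(q,[1,99],axis=0))
m=(abs(P[...,2]-.038)<.004)&(F[...,0]-F[...,2]>50)&(M[...,1]<.34)&(abs(M[...,0])<.05);q=M[m];print('sole',m.sum(),q.min(0),q.max(0))
E
```

```text
time_s: 17.77
tcp_pos: [0.4948, 0.2495, 0.3013]
eef_rot: [179.9, -0.1, -83.9]
contact_force: [-0.3, 0.1, -0.5]
gripper_width: 0.0006
gripper_force: 0.0
heel 1688 ((0.02267226204276085, 0.2894836664199829), (0.048420071601867676, 0.05438576266169548), 81.67928314208984) [[-0.00526238  0.26554282]
 [ 0.03951176  0.31409499]]
sole 630 [-0.01090865  0.25170611] [0.03872558 0.324043  ]
```

The toe does touch the bar: brown runs right to y=0.0716. But the heel lift looks turned by maybe 8° and the limit is 6.9°, so I'll measure the yaw properly.

Run:
```python
from m import *
c=np.load('pics/w13.npz');P=cloud(c);M=mach(P);F=c['frame'].astype(int);g=F.sum(-1)
m=(abs(P[...,2]-.048)<.004)&(g<250)&(M[...,1]>.24)&(M[...,1]<.36)&(abs(M[...,0])<.07)
m=cv2.morphologyEx(m.astype(np.uint8),cv2.MORPH_OPEN,np.ones((3,3)))>0
q=M[m]
for y in np.arange(.262,.32,.005):
    s=q[abs(q[:,1]-y)<.0025]; print(y.round(3),len(s),s[:,0].min().round(4) if len(s) else '',s[:,0].max().round(4) if len(s) else '')
for x in np.arange(-.005,.05,.006):
    s=q[abs(q[:,0]-x)<.003]; print('x',x.round(3),len(s),s[:,1].min().round(4) if len(s) else '',s[:,1].max().round(4) if len(s) else '')
R=cv2.minAreaRect(q.astype(np.float32));print(R)
# guides: bright, z~.042
c=np.load('pics/w11.npz');P=cloud(c);M=mach(P);F=c['frame'].astype(int)
b=(abs(P[...,2]-.038)<.004)&(F[...,0]>1.8*F[...,2])&(abs(M[...,0])<.05)&(M[...,1]<.25);q=M[b]
for y in (.075,.08,.085,.09,.1,.11,.12,.13,.14,.15,.17,.19):
    s=q[abs(q[:,1]-y)<.002]; print('sole y',y,len(s),s[:,0].min().round(4),s[:,0].max().round(4))
```

```text
0.262 4 0.0312 0.0379
0.267 118 -0.0041 0.038
0.272 189 -0.0065 0.0381
0.277 190 -0.0065 0.0393
0.282 189 -0.0054 0.0394
0.287 187 -0.0043 0.0395
0.292 164 -0.0032 0.0394
0.297 170 -0.0021 0.0395
0.302 172 -0.0011 0.0408
0.307 148 0.0001 0.0407
0.312 137 0.0012 0.0397
0.317 16 0.0023 0.014
x -0.005 67 0.2689 0.2953
x 0.001 211 0.2689 0.3158
x 0.007 227 0.2679 0.3159
x 0.013 228 0.267 0.3148
x 0.019 231 0.2659 0.3141
x 0.025 264 0.2648 0.3136
x 0.031 235 0.2639 0.3129
x 0.037 216 0.2642 0.3118
x 0.043 5 0.301 0.3056
x 0.049 0  
((0.018397431820631027, 0.28995659947395325), (0.04834434762597084, 0.04554848372936249), 82.3608169555664)
sole y 0.075 69 -0.024 0.0063
sole y 0.08 87 -0.0262 0.0088
sole y 0.085 100 -0.0284 0.0131
sole y 0.09 106 -0.0285 0.0155
sole y 0.1 124 -0.031 0.0212
sole y 0.11 140 -0.0334 0.0258
sole y 0.12 157 -0.0357 0.03
sole y 0.13 170 -0.0367 0.0331
sole y 0.14 171 -0.0367 0.0364
sole y 0.15 173 -0.0365 0.0383
sole y 0.17 161 -0.0336 0.038
sole y 0.19 140 -0.0267 0.0352
```

View pics/w13.png

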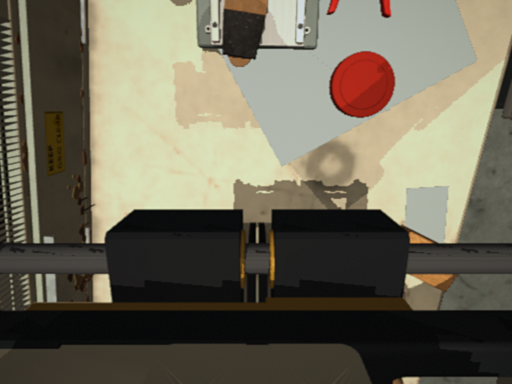

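Heel-lift extents (−7..41 mm) and ball extents (−37..39 mm) match the sole's given bounding box (−10..40 and ±40) only at a yaw of about 0.01 rad, so the lift's visible slant is its own shape. Heel back at y≈0.316 puts the toe at ≈0.069, on the gauge. I'm handing in.

```bash
python3 -c "
from plant import r, viewer, workorder
print(workorder.close_job())"
```

```text
the job is handed in; nothing more can be done
None
```

I turned the dial four clicks clockwise, pushed the lock lever to its stop (about 0.54 rad) and pushed the sole up until its toe touched the gauge bar. The job is handed in at about 18 s of the 58 s allowed; no verdict was returned.

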